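# Hold the weighted bust up to the studio camera

## Task

Two plaster busts look the same, but one has a weight hidden in its plinth: find out by lifting which is the heavier and hold that one in the air over the brass ring, its head centred on the viewing spot in front of the camera, upright and looking straight into the lens. Finish while still holding it there, motionless in the gripper, with the lighter bust standing upright on the middle of its own black board. Never tip a bust over, and leave the other things on the table where they are.

Things in the scene. Friction and masses are not known exactly. Their poses are not given: they have to be found in the camera images.
- head_a (a point): Centre of the head of bust a, where it is best gripped, 98 mm above its underside. The flat-sided head is 52 mm from ear to ear (y) and 52 mm deep from 80 to 128 mm above the underside (its top); the jaw below is 40 mm wide, the neck 34 mm. x points out of the face, z up through the crown.
- nose_a (a point): Tip of the nose of bust a, 34 mm in front (+x) of its head centre, at the same height.
- bust_a: Bust a, one of two outwardly identical white plaster busts 128 mm tall, standing upright on black boards; plinth 64 (x) by 70 (y) by 50 mm high. Origin at the centre of the underside, axes as the head's. Either of the two hides an iron weight in its plinth and weighs 430 to 520 g, the other 145 to 220 g.
- board_a: The fixed black board on which bust a stands, 110 x 110 x 12 mm; origin at the centre of its underside, on the table.
- head_b (a point): Centre of the head of bust b, where it is best gripped, 98 mm above its underside. The flat-sided head is 52 mm from ear to ear (y) and 52 mm deep from 80 to 128 mm above the underside (its top); the jaw below is 40 mm wide, the neck 34 mm. x points out of the face, z up through the crown.
- nose_b (a point): Tip of the nose of bust b, 34 mm in front (+x) of its head centre, at the same height.
- bust_b: Bust b, one of two outwardly identical white plaster busts 128 mm tall, standing upright on black boards; plinth 64 (x) by 70 (y) by 50 mm high. Origin at the centre of the underside, axes as the head's. Either of the two hides an iron weight in its plinth and weighs 430 to 520 g, the other 145 to 220 g.
- board_b: The fixed black board on which bust b stands, 110 x 110 x 12 mm; origin at the centre of its underside, on the table.
- camera_stand: Fixed stand: a wooden board 360 x 100 x 12 mm (x from -65 to 295 mm) with a brass ring, 40 mm across, near one end and a black camera on a post at the other, its level lens looking back over the ring. Origin on the table under the ring; x points from ring to camera, z up. The camera spans x = 170 (lens front) to 265 mm, 95 mm wide, top 249 mm above the table.
- view_spot (a point): The viewing spot in the air where the head's centre belongs: straight above the brass ring, 210 mm above the table, on the lens's axis, 170 mm in front of the lens.
- lens (a point): Centre of the lens front, 54 mm across, 210 mm above the table; its x axis points from the viewing spot into the lens.
- clay_head: Bystander: a grey egg-shaped clay head on a steel rod and black board, 138 mm tall; origin at its underside.
- figurine: Bystander: a small brown standing figure, 148 mm tall; origin at its underside.
- water_bottle: Bystander: a clear bottle with a black cap, 62 mm across and 190 mm tall; origin at its underside.
- clay_spatula: Bystander: a spatula, 190 mm long, lying; origin at its underside.
- wood_knife: Bystander: a wooden modelling knife, about 175 mm long, lying; origin at its underside.
- stone_weight: Bystander: a round grey stone, 64 mm across, 41 mm high; origin at its underside.
- slip_bowl: Bystander: a white bowl, 90 mm across, 45 mm high; origin at its underside.
Not all that is in view belongs to the job. Leave any purple look-alike of the board_a alone.

How it is judged:
By the outcome, as a careful person would: the job done as asked, in the order asked, and still so for the second after the job is handed in, while the arm keeps its last pose, push and grip.
It also fails if it takes over 61 s, if anything falls off the work surface, if the arm or the gripper's body presses on something with over 40 N, if the wrist force passes 120 N, or if a joint passes its speed limit or range.

## Robot

A 6-joint arm with a two-finger parallel gripper is mounted at the origin on the work surface. World frame = base frame: x ahead of the robot, y to its left, z up, the work surface at z = 0. Lengths are in m, angles in degrees, forces in N, time in s.
With the tool pointing down it reaches from about 0.35 to 0.875 m from the base axis. Payload 4.2 kg.
Tool frame: the origin (TCP) lies midway between the tips of the shut fingers; the grasp point (between the pads) lies 19 mm behind it; z points along the fingers, y is the direction in which the jaws open and shut (so a half turn about z gives the same grasp; the last joint's range is limited). The gripper opens to 87 mm and grips with 3 to 60 N. Pads are 19 mm wide; open, the fingers measure 117 mm over their backs; the gripper's body (75 mm by 190 mm) begins 51 mm behind the grasp point.
Start: joints at [89.645, 22.042, 0.453, 0, -68.411, -14.817], TCP at [0.164, 0.603, 0.223] pointing down, gripper open.
Joint ranges: [-179.83, 179.83], [-69.29, 118.12], [-61.27, 80.66], [-181.25, 117.63], [-171.15, -9.14], [-177.46, 177.46]. Speed limits (degrees/s): [159.86, 159.86, 180, 180, 180, 180].

## Interface

Orientations are given as a 3x3 rotation matrix whose columns are the frame's x, y, z axes.
In Python, from station import r gives the robot as it stands.
- The arm moves only by the tool servo_tool, never from a script. Its arguments are lists of equal length, an entry for each row: "slide": the shift along the world's x, y, z in units of 60 mm (1.0 is 60 mm), a list of three; "twist": the turn, a rotation vector about the world's x, y, z in units of 6 degrees (1.0 is 6 degrees), a list of three; "gripper": the closure, from 0 (fully open) to 1 (shut). In form: {"slide": [[x, y, z], ...], "twist": [[wx, wy, wz], ...], "gripper": [gripper, ...]}. A call has 1 to 12 rows; each row shifts and turns the commanded pose from where the row before left it; what a row does not reach is not made up. A row lasts 1/8 s, in which the tool goes at most 62.5 mm and 10.7 degrees, less where a joint would pass 70% of its speed; a pose out of reach is approached as far as the arm can. A call is refused whole if a number of a shift passes 1 or a number of a turn 1, either way. A call with a gripper value outside its range is refused whole. The fingers move at their own pace and stop on an object; the grip force is fixed at half the most. Time passes only in rows, so rows that do not move let the fingers close. It gives the time, the measured TCP pose, the force and the opening at its end, in the units of the state.
- r.sense(): the state, without advancing time (a new reading comes with each control period).
- r.capture(name): name is "scene" or "top"; returns a dict with "image" (384x512x3 uint8, blue, green, red), "intrinsics" (3x3 intrinsics, pixels), "k1" (the pictures are not rectified: a ray, as slopes to the right and down, at radius r is drawn at 1 + k1 r^2 times it, then the intrinsics apply), "R" (3x3) and "t" (3): a world point X has camera coordinates R X + t. Camera axes: x right, y down, z forward; pixel columns grow to the right and rows downward; lengths in m; the calibration is good to about 2 mm. A picture is of the moment at which its call begins. There is no depth.
- r.finish_job(): hands the job in, once; it reports no verdict.
The state is a dict: "time_s": time; "joints": joint angles; "joint_velocities": joint speeds; "effort": joint torques, N m; "tcp_pos": TCP position; "ee_rot": TCP orientation; "wrist_force": force on the tool from outside, world axes, zero at the start; "moment": the same for the moment, N m; "gripper_width": opening from 0.0 (shut) to 1.0 (fully open).
Only numpy, scipy, OpenCV 4.12 (cv2) and the standard library are available. Lean on these libraries where they do the work, as an engineer would, in place of code of your own. Each camera call takes 0.05 s, during which the arm holds its last target.

## Working session

There is one attempt and no reset: what is moved stays moved. The work goes in short steps, Python scripts to look and compute and a tool call to move; the robot and the scene stay as the last step left them, time stands still between calls to the robot, and variables do not carry over. Pictures are saved under pics/ and viewed, and the job is handed in when it is done.

Besides the shell and the picture viewer there is one more tool, called after "Emit:" by a JSON object that holds its "op" and its "data", one argument or row to a line. servo_tool: Moves the arm, as the interface text tells. Its arguments: {"type":"object","properties":{"slide":{"type":"array","items":{"type":"array","items":{"type":"number"}}},"twist":{"type":"array","items":{"type":"array","items":{"type":"number"}}},"gripper":{"type":"array","items":{"type":"number"}}},"required":["slide","twist","gripper"]}

```bash
mkdir -p pics
cat > h.py <<'E'
import numpy as np,cv2,pickle
from station import r
E
python3 - <<'E'
from h import *
for n in("scene","top"):
    c=r.capture(n);cv2.imwrite(f"pics/{n}0.png",c["image"]);pickle.dump(c,open(f"{n}0.pkl","wb"))
    cv2.imwrite(f"pics/{n}0b.png",cv2.resize(c["image"],(800,600),interpolation=cv2.INTER_CUBIC))
    print(n,c["intrinsics"],c["k1"],c["R"],c["t"],-c["R"].T@c["t"])
print(r.sense())
E
```

```text
scene [[375.11723916   0.         262.81775678]
 [  0.         375.11723916 185.73339872]
 [  0.           0.           1.        ]] -0.0991810435647186 [[-0.16320584  0.98632745 -0.02284758]
 [ 0.56815923  0.07502936 -0.81949111]
 [-0.80657234 -0.1467268  -0.57263628]] [ 0.15954176 -0.16540112  1.7937748 ] [1.56682146 0.11824436 0.89528092]
top [[452.17222162   0.         255.06458362]
 [  0.         452.17222162 193.62709773]
 [  0.           0.           1.        ]] -0.16739198862766322 [[ 0.0165544  -0.99981403 -0.00989188]
 [-0.99509789 -0.01550999 -0.09767108]
 [ 0.09749949  0.01146027 -0.99516959]] [-0.05737252  0.53713045  1.32975007] [ 0.40579719 -0.06427027  1.37522142]
{'time_s': 0.1, 'joints': array([ 8.96486536e+01,  2.20869213e+01,  3.87751841e-01, -2.46879461e-02,
       -6.84110742e+01, -1.48161521e+01]), 'joint_velocities': array([ 0.02422635, -0.07541497,  0.21002621,  0.06574217,  0.0041058 ,
       -0.03568664]), 'effort': array([-4.75103093e-05, -3.91689956e+01,  1.87936109e+01,  4.23189774e+00,
        1.34957887e-02, -7.29011458e-05]), 'tcp_pos': array([0.16337618, 0.60271436, 0.22156564]), 'ee_rot': array([[ 9.65123495e-01, -2.61794706e-01, -4.12449402e-04],
       [-2.61795010e-01, -9.65121588e-01, -1.92158710e-03],
       [ 1.04997510e-04,  1.96254606e-03, -9.99998069e-01]]), 'wrist_force': array([ 0.0403379 , -0.23854504, -0.05434474]), 'moment': array([0.04088565, 0.04308833, 0.02330131]), 'gripper_width': 0.9986201868146344}
```

View pics/scene0b.png

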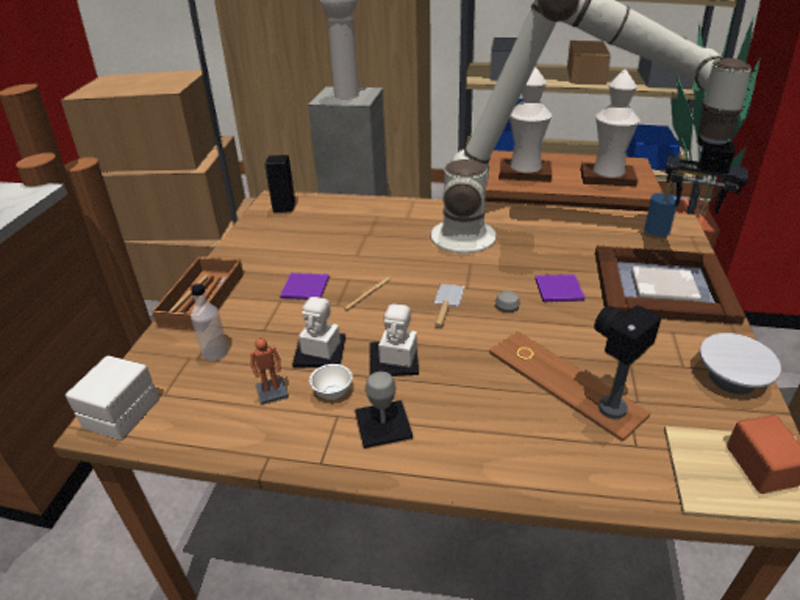

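View pics/top0b.png

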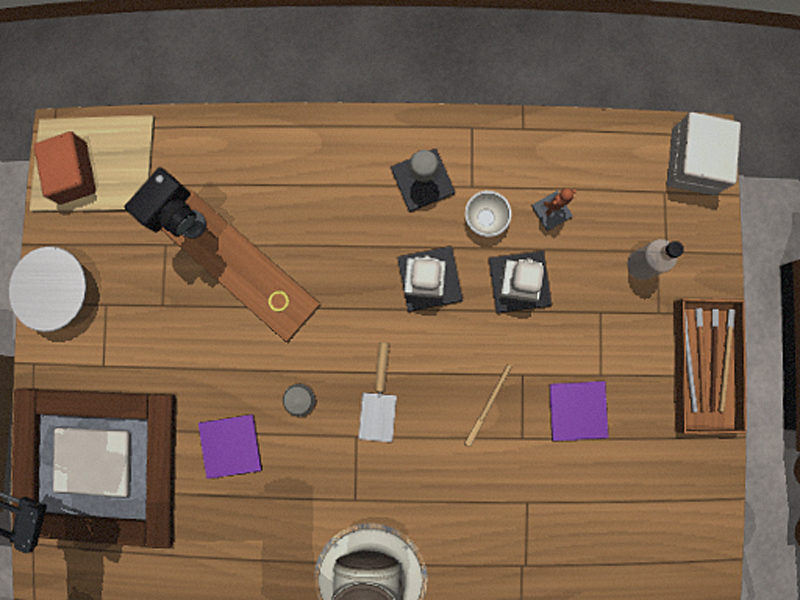

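The two busts stand on boards at scene-view (800x600) px (319,330) and (398,340). They face roughly +x. The ring is at scene (525,353), top (278,301), and the camera is at top (165,205). The purple boards are decoys. Next I'll look at enlarged crops.

Run:
```python
from h import *
for n,(x0,y0,x1,y1) in {"scene":(180,180,280,250),"top":(240,145,360,210)}.items():
    im=cv2.imread(f"pics/{n}0.png")[y0:y1,x0:x1]
    s=8 if n=="scene" else 6.5
    cv2.imwrite(f"pics/crop_{n}.png",cv2.resize(im,None,fx=s,fy=s,interpolation=cv2.INTER_CUBIC))
im=cv2.imread("pics/top0.png")[100:225,75:210];cv2.imwrite("pics/crop_stand.png",cv2.resize(im,None,fx=4.8,fy=4.8,interpolation=cv2.INTER_CUBIC))
```

```text
(no output)
```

View pics/crop_scene.png

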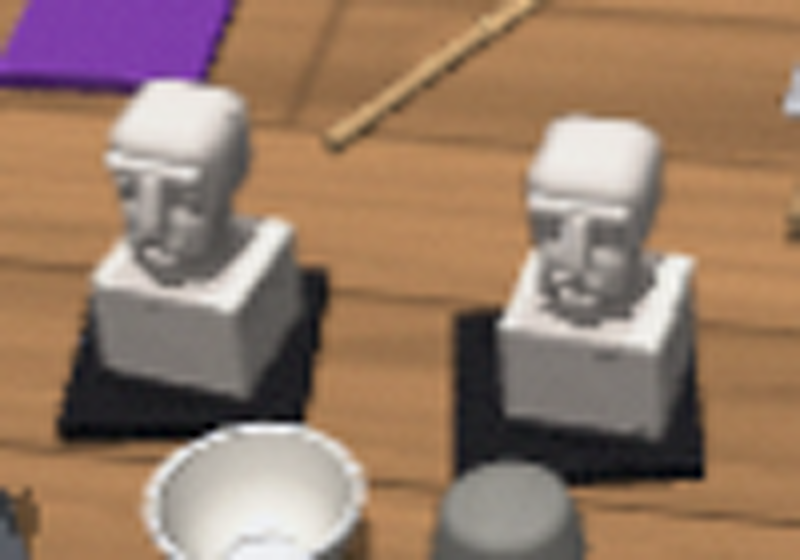

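View pics/crop_top.png

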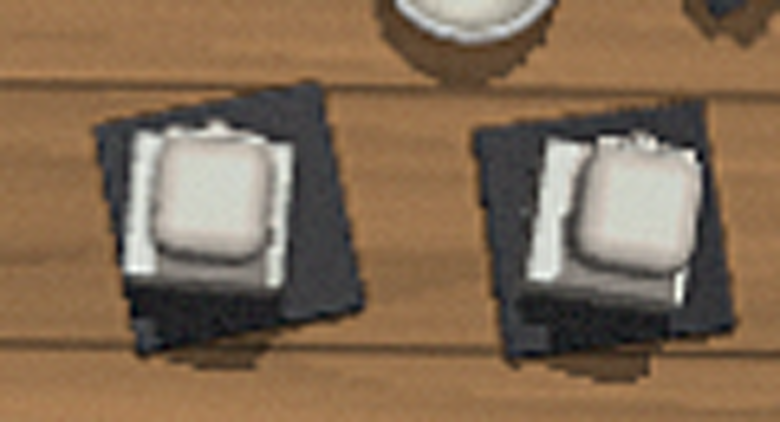

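View pics/crop_stand.png

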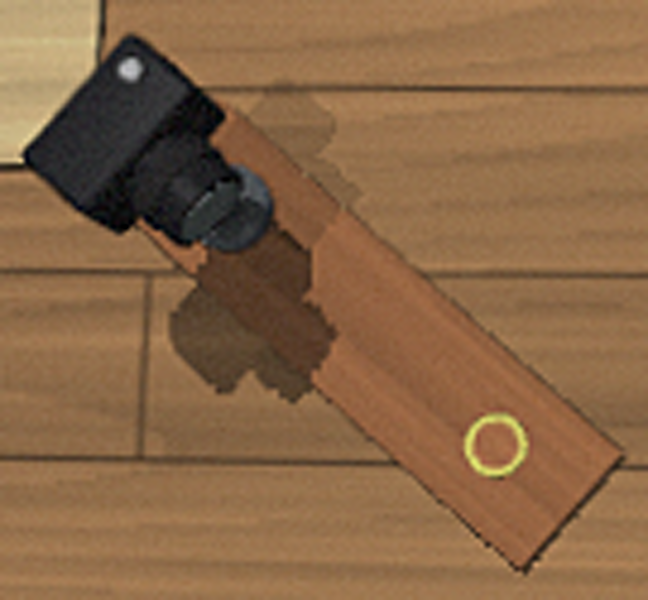

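```bash
cat >> h.py <<'E'
from scipy.optimize import least_squares
C={n:pickle.load(open(f"{n}0.pkl","rb")) for n in("scene","top")}
def proj(n,X):
    c=C[n];p=np.atleast_2d(X)@c["R"].T+c["t"];s=p[:,:2]/p[:,2:];s=s*(1+c["k1"]*(s**2).sum(1,keepdims=True))
    return s@c["intrinsics"][:2,:2].T+c["intrinsics"][:2,2]
def unc(u,x0,y0,s): return (np.asarray(u,float)+.5)/s-.5+[x0,y0]
def pose(P,L):
    c,s=np.cos(P[2]),np.sin(P[2]);L=np.atleast_2d(L)
    return np.c_[P[0]+c*L[:,0]-s*L[:,1],P[1]+s*L[:,0]+c*L[:,1],L[:,2]]
def fit(obs,P0):
    f=lambda P:np.concatenate([(proj(n,pose(P,L))-u).ravel() for n,L,u in obs])
    q=least_squares(f,P0,loss="soft_l1");return q.x,f(q.x).reshape(-1,2)
E
cat > m.py <<'E'
from h import *
sc=lambda u:unc(u,180,180,8); tp=lambda u:unc(u,240,145,6.5); st=lambda u:unc(u,75,100,4.8)
pl=lambda sx,sy,z:[.032*sx,.035*sy,z]; bd=lambda sx,sy:[.055*sx,.055*sy,.012]
# front-left etc. image: in scene, image-right=+y ; in top image-right=-y, up=+x
B={}
B["L"]=[("scene",[pl(1,-1,.062),pl(1,1,.062),pl(-1,1,.062),pl(1,-1,.012),pl(1,1,.012)],sc([(93,278),(240,325),(297,228),(100,362),(250,397)])),
 ("top",[pl(1,1,.062),pl(-1,1,.062),pl(-1,-1,.062),pl(1,-1,.062)],tp([(547,137),(530,278),(683,303),(700,150)]))]
B["R"]=[("scene",[pl(1,-1,.062),pl(1,1,.062),pl(-1,1,.062),pl(1,-1,.012),pl(1,1,.012)],sc([(500,322),(662,350),(693,258),(505,415),(658,438)])),
 ("top",[pl(1,1,.062),pl(-1,1,.062),pl(-1,-1,.062),pl(1,-1,.062)],tp([(135,130),(125,275),(280,287),(295,140)]))]
D={"boardL":[("scene",[bd(1,-1),bd(1,1),bd(-1,1)],sc([(60,435),(303,418),(328,268)])),
 ("top",[bd(1,1),bd(1,-1),bd(-1,-1),bd(-1,1)],tp([(475,130),(703,98),(735,330),(510,360)]))],
 "boardR":[("scene",[bd(1,1),bd(-1,-1)],sc([(705,476),(455,312)])),
 ("top",[bd(1,1),bd(1,-1),bd(-1,-1),bd(-1,1)],tp([(95,127),(322,83),(365,312),(140,352)]))]}
S={"stand":[("top",[[0,0,.012],[-.065,-.05,.012],[-.065,.05,.012]],st([(496,445),(623,456),(523,571)]))]}
for G,P0 in((B,[.6,-.2,0]),(D,[.6,-.2,0]),(S,[.55,.15,.8])):
    for k,o in G.items():
        q,e=fit(o,P0);print(k,q[:2].round(4),np.degrees(q[2]).round(1));print(e.round(1).tolist())
        if k in"LR":print("top head",proj("top",pose(q,[[.034,0,.11]])),"nose sc",proj("scene",pose(q,[[.034,0,.11]])))
        if k=="stand":print("lens top edge proj",proj("top",pose(q,[[.17,0,.21],[.265,-.0475,.249],[.265,.0475,.249],[.295,-.05,.012]])),proj("scene",pose(q,[[0,0,.012],[.17,0,.21],[.265,0,.249]])))
E
python3 m.py
```

```text
L [ 0.5823 -0.2794] -6.9
[[-0.9, 1.7], [-1.0, -0.9], [-1.1, 0.2], [0.1, 1.9], [-0.7, 1.0], [-0.5, 0.7], [-0.5, 0.4], [-0.5, -0.2], [-0.7, 2.0]]
top head [[337.78472729 164.70392863]] nose sc [[197.43313893 207.18359172]]
R [ 0.5834 -0.0958] -3.2
[[-0.5, 1.6], [-0.8, 0.7], [-0.7, 0.5], [-0.3, 0.9], [0.1, 0.7], [-0.2, 1.1], [-0.2, 0.3], [-0.2, 0.2], [-1.1, 1.2]]
top head [[272.5348935  163.12483665]] nose sc [[250.75705654 212.14167948]]
boardL [ 0.5847 -0.2836] 9.2
[[-1.2, -0.4], [-0.6, 1.4], [-0.7, 0.3], [-0.8, 0.3], [-0.7, 0.3], [0.2, -0.1], [-0.6, 0.5]]
boardR [ 0.5878 -0.1075] 11.2
[[-0.8, -0.8], [-0.7, 0.2], [-0.5, -0.4], [-0.0, 0.0], [0.1, -0.0], [-1.0, 0.3]]
stand [0.5391 0.1863] 50.1
[[0.1, 0.2], [0.3, -0.6], [-0.5, 0.3]]
lens top edge proj [[118.47938103 143.76224572]
 [100.83547371 104.53679489]
 [ 76.90662977 131.56979345]
 [120.23940531 119.72423718]] [[334.67827241 226.60432469]
 [384.20606816 204.07017952]
 [415.11782853 208.35773816]]
```

Run:
```python
from h import *
im=cv2.imread("pics/scene0.png")[180:300,300:430];cv2.imwrite("pics/crop_stand_s.png",cv2.resize(im,None,fx=5,fy=5,interpolation=cv2.INTER_CUBIC))
st=lambda u:unc(u,75,100,4.8)
pts=st([(496,445),(623,456),(523,571),(345,210),(240,115),(310,385),(400,465)])
f=lambda P:(proj("top",np.r_[pose(P[:3],[[0,0,.012],[-.065,-.05,.012],[-.065,.05,.012]]),pose(P[:3],[[P[3],-.05,.012],[P[4],-.05,.012],[P[5],.05,.012],[P[6],.05,.012]])])-pts).ravel()
q=least_squares(f,[.54,.186,.87,.1,.2,.1,.05]);print(q.x,np.degrees(q.x[2]),q.fun.round(1))
```

```text
[0.53900196 0.18628439 0.87478248 0.17825218 0.27548264 0.11841576
 0.03922459] 50.12134408562416 [ 0.1  0.2  0.3 -0.6 -0.5  0.3  0.2 -0.2 -0.1  0.1 -0.   0.  -0.1  0.1]
```

View pics/crop_stand_s.png

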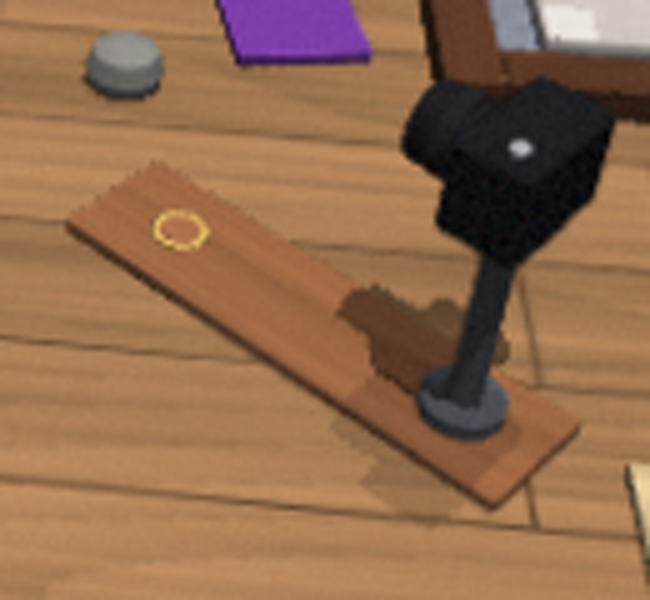

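```bash
cat > m2.py <<'E'
from h import *
st=lambda u:unc(u,75,100,4.8); ss=lambda u:unc(u,300,180,5)
a=.012
o=[("top",[[0,0,a],[-.065,-.05,a],[-.065,.05,a]],st([(496,445),(623,456),(523,571)])),
("scene",[[0,0,a],[-.065,-.05,a],[-.065,.05,a],[.295,.05,a],[.295,-.05,a]],ss([(181,230),(67,224),(157,163),(579,428),(492,503)]))]
for k in(o,o[1:]):
    q,e=fit(k,[.54,.186,.87]);print(q,np.degrees(q[2]),e.round(1).tolist())
E
python3 m2.py
```

```text
[0.53870271 0.18747279 0.86883354] 49.78049475632541 [[-0.2, 0.3], [-0.1, -0.3], [-1.0, 0.5], [-0.8, 1.0], [-1.0, -0.5], [-0.5, -0.1], [0.4, -0.4], [0.1, 1.1]]
[0.53646739 0.18919291 0.86087462] 49.32448244623819 [[-0.3, 0.6], [-0.5, -1.0], [0.2, -0.5], [0.6, -0.5], [0.0, 1.0]]
```

Emit:
{"op": "servo_tool", "data": {
  "slide": [
    [0.2,-0.4,0.2],
    [0.5,-0.8,0.2],
    [0.5,-0.8,0],
    [0.5,-0.8,0],
    [0.5,-0.8,0],
    [0.5,-0.8,0],
    [0.5,-0.8,0],
    [0.5,-0.8,0],
    [0.5,-0.8,0],
    [0.5,-0.8,0],
    [0.5,-0.8,0],
    [0.5,-0.8,0]
  ],
  "twist": [
    [0,0,0.15],
    [0,0,0.15],
    [0,0,0.15],
    [0,0,0.15],
    [0,0,0.15],
    [0,0,0.15],
    [0,0,0.15],
    [0,0,0.15],
    [0,0,0.15],
    [0,0,0.15],
    [0,0,0.15],
    [0,0,0.15]
  ],
  "gripper": [0,0,0,0,0,0,0,0,0,0,0,0]
}}

```text
time_s: 1.6
tcp_pos: [0.5061, 0.0495, 0.2463]
ee_rot: [[0.997, -0.076, -0.0], [-0.076, -0.997, 0.0], [-0.0, -0.0, -1.0]]
wrist_force: [0.2, 1.3, 0.5]
gripper_width: 1.0
```

Emit:
{"op": "servo_tool", "data": {
  "slide": [
    [0.5,-0.85,0],
    [0.45,-0.85,0],
    [0.35,-0.75,-0.4],
    [0,0,-0.4],
    [0,0,0],
    [0,0,0]
  ],
  "twist": [
    [0,0,0.17],
    [0,0,0],
    [0,0,0],
    [0,0,0],
    [0,0,0],
    [0,0,0]
  ],
  "gripper": [0,0,0,0,0,0]
}}

```text
time_s: 2.35
tcp_pos: [0.584, -0.0955, 0.1994]
ee_rot: [[0.998, -0.057, 0.001], [-0.057, -0.998, -0.0], [0.001, 0.0, -1.0]]
wrist_force: [-0.3, 1.0, 0.5]
gripper_width: 0.999
```

Run:
```python
from h import *
c=r.capture("scene");cv2.imwrite("pics/s1.png",cv2.resize(c["image"][120:255,140:320],None,fx=4.4,fy=4.4,interpolation=cv2.INTER_CUBIC))
s=r.sense();print(s["tcp_pos"],s["ee_rot"],s["wrist_force"],s["joints"])
```

```text
[ 0.58417382 -0.09528455  0.19996634] [[ 9.98357416e-01 -5.72449220e-02  2.34267344e-03]
 [-5.72446088e-02 -9.98360163e-01 -2.00568930e-04]
 [ 2.35031339e-03  6.61340543e-05 -9.99997236e-01]] [ 0.06397245 -0.09516142  0.97354584] [ 6.41340116e+00  1.97157667e+01 -6.45447077e+00  2.94633781e-02
 -6.36976637e+01  8.02918919e+01]
```

View pics/s1.png

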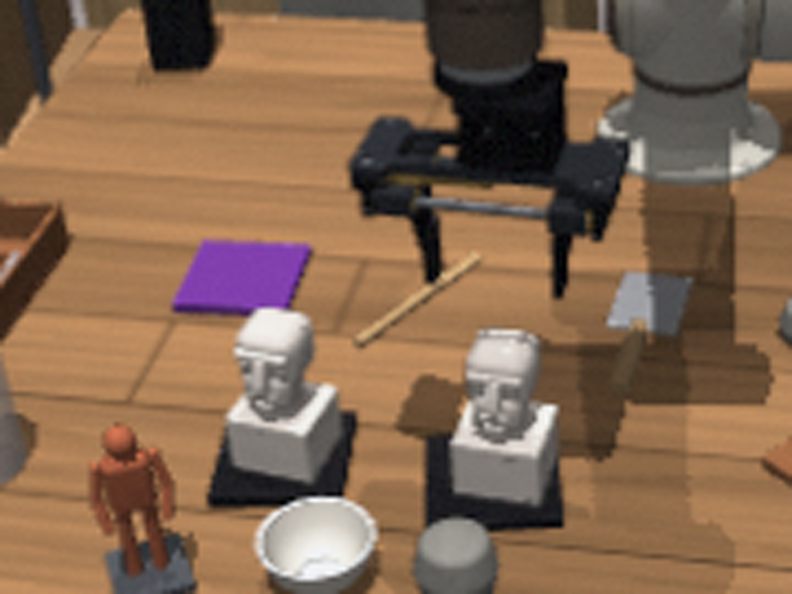

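Run:
```python
from h import *
print(proj("scene",[[.584,-.095,.2],[.584+.0025,-.095+.0435,.2],[.584-.0025,-.095-.0435,.2],[.584,-.095,.14]]))
```

```text
[[252.37025687 184.31482436]
 [265.43117353 185.75257123]
 [239.49507954 182.89758774]
 [253.0662637  199.03000044]]
```

Emit:
{"op": "servo_tool", "data": {
  "slide": [
    [0,0,-0.5],
    [0,0,-0.5],
    [0,0,-0.4],
    [0,0,-0.2],
    [0,0,-0.2],
    [0,0,0],
    [0,0,0],
    [0,0,0]
  ],
  "twist": [
    [0,0,0],
    [0,0,0],
    [0,0,0],
    [0,0,0],
    [0,0,0],
    [0,0,0],
    [0,0,0],
    [0,0,0]
  ],
  "gripper": [0,0,0,0,0,0,0,0]
}}

```text
time_s: 3.4
tcp_pos: [0.5841, -0.0958, 0.0914]
ee_rot: [[0.998, -0.058, 0.002], [-0.058, -0.998, 0.0], [0.002, -0.0, -1.0]]
wrist_force: [-0.2, -0.5, 0.2]
gripper_width: 0.998
```

Run:
```python
from h import *
c=r.capture("scene");cv2.imwrite("pics/s2.png",cv2.resize(c["image"][150:255,180:320],None,fx=5.6,fy=5.6,interpolation=cv2.INTER_CUBIC))
s=r.sense();print(s["tcp_pos"],s["wrist_force"])
```

```text
[ 0.5839456  -0.09582804  0.09124312] [ 0.10253291 -0.53020802  0.30433842]
```

View pics/s2.png

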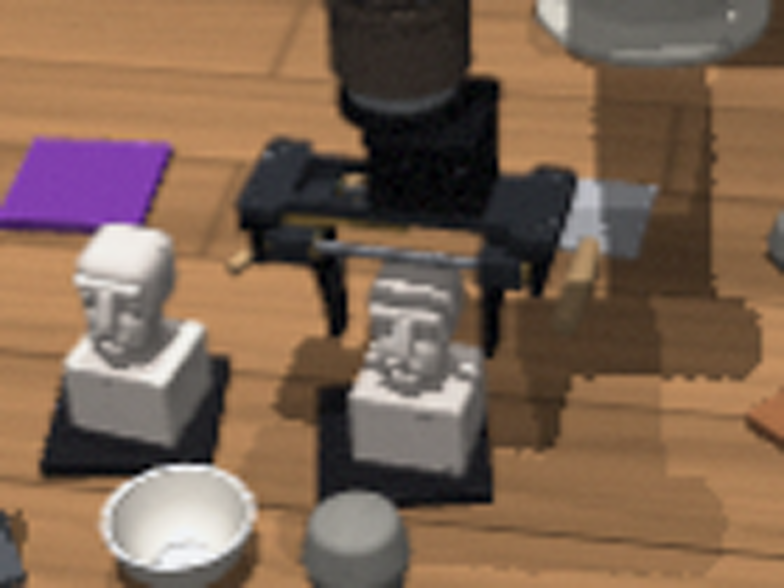

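Emit:
{"op": "servo_tool", "data": {
  "slide": [
    [0,0,0],
    [0,0,0],
    [0,0,0],
    [0,0,0],
    [0,0,0],
    [0,0,0],
    [0,0,0],
    [0,0,0]
  ],
  "twist": [
    [0,0,0],
    [0,0,0],
    [0,0,0],
    [0,0,0],
    [0,0,0],
    [0,0,0],
    [0,0,0],
    [0,0,0]
  ],
  "gripper": [0.3,0.4,1,1,1,1,1,1]
}}

```text
time_s: 4.45
tcp_pos: [0.5835, -0.0958, 0.0905]
ee_rot: [[0.998, -0.058, -0.0], [-0.058, -0.998, 0.0], [-0.0, -0.0, -1.0]]
wrist_force: [-0.2, 0.4, -0.5]
gripper_width: 0.595
```

Emit:
{"op": "servo_tool", "data": {
  "slide": [
    [0,0,0.1],
    [0,0,0.2],
    [0,0,0.2],
    [0,0,0.1],
    [0,0,0],
    [0,0,0],
    [0,0,0],
    [0,0,0]
  ],
  "twist": [
    [0,0,0],
    [0,0,0],
    [0,0,0],
    [0,0,0],
    [0,0,0],
    [0,0,0],
    [0,0,0],
    [0,0,0]
  ],
  "gripper": [1,1,1,1,1,1,1,1]
}}

```text
time_s: 5.45
tcp_pos: [0.5834, -0.0958, 0.1262]
ee_rot: [[0.998, -0.059, -0.001], [-0.059, -0.998, -0.0], [-0.001, 0.0, -1.0]]
wrist_force: [0.8, 0.1, -2.0]
gripper_width: 0.597
```

Run:
```python
from h import *
c=r.capture("scene");cv2.imwrite("pics/s3.png",cv2.resize(c["image"][150:255,180:320],None,fx=5.6,fy=5.6,interpolation=cv2.INTER_CUBIC))
for i in range(4):
  s=r.sense();print(s["tcp_pos"],s["wrist_force"],s["moment"],s["gripper_width"]*87);r.capture("top")
```

```text
[ 0.5834011  -0.09579894  0.12625455] [ 0.49118929 -0.54881054 -2.31018818] [-0.03584947  0.02150799 -0.03386791] 51.96119284601744
[ 0.583461   -0.09580426  0.12633591] [ 0.08700706  0.68218695 -2.31664943] [-0.07981064 -0.01091124  0.02086862] 51.77761835893394
[ 0.58349595 -0.09578764  0.12637423] [-0.66350273  1.26978361 -2.38443129] [-0.03597113 -0.05966175 -0.01283342] 51.992653956186714
[ 0.58352715 -0.09580468  0.12643651] [ 0.44891519 -0.84603946 -2.84439658] [-0.06076871  0.01316404  0.01972595] 51.97629814044553
```

View pics/s3.png

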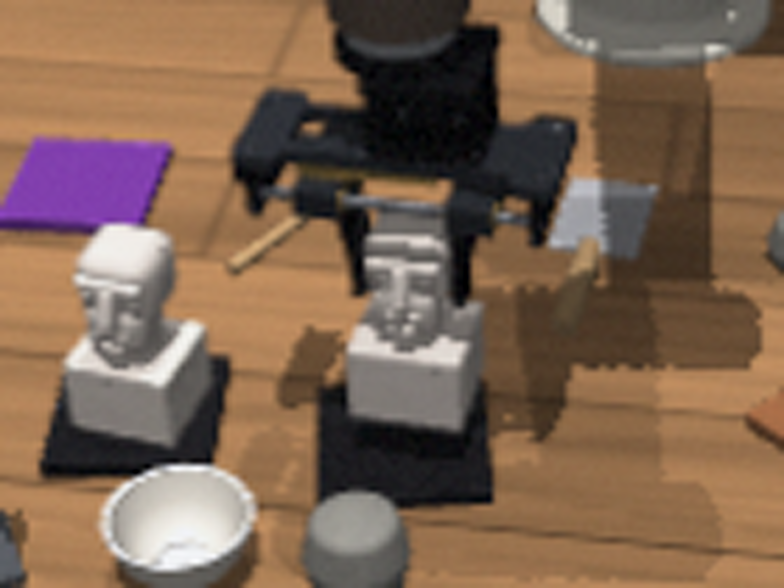

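The first bust weighs about 2.2 N, so it is the light one. I'll set it down on the middle of its board.

Emit:
{"op": "servo_tool", "data": {
  "slide": [
    [0.03,-0.1,0],
    [0.03,-0.1,0],
    [0,0,0],
    [0,0,-0.2],
    [0,0,-0.2],
    [0,0,-0.1],
    [0,0,-0.05],
    [0,0,-0.03],
    [0,0,0],
    [0,0,0]
  ],
  "twist": [
    [0,0,0],
    [0,0,0],
    [0,0,0],
    [0,0,0],
    [0,0,0],
    [0,0,0],
    [0,0,0],
    [0,0,0],
    [0,0,0],
    [0,0,0]
  ],
  "gripper": [1,1,1,1,1,1,1,1,1,1]
}}

```text
time_s: 6.95
tcp_pos: [0.5874, -0.1078, 0.0921]
ee_rot: [[0.998, -0.058, 0.001], [-0.058, -0.998, -0.0], [0.001, -0.0, -1.0]]
wrist_force: [-0.0, -0.7, -1.0]
gripper_width: 0.592
```

Run:
```python
from h import *
c=r.capture("scene");cv2.imwrite("pics/s4.png",cv2.resize(c["image"][170:255,210:310],None,fx=7,fy=7,interpolation=cv2.INTER_CUBIC))
c=r.capture("top");cv2.imwrite("pics/t4.png",cv2.resize(c["image"][140:220,230:360],None,fx=6,fy=6,interpolation=cv2.INTER_CUBIC))
s=r.sense();print(s["tcp_pos"],s["wrist_force"])
```

```text
[ 0.5873183  -0.10778518  0.09204133] [ 0.25635875  0.1019395  -1.09179312]
```

View pics/s4.png

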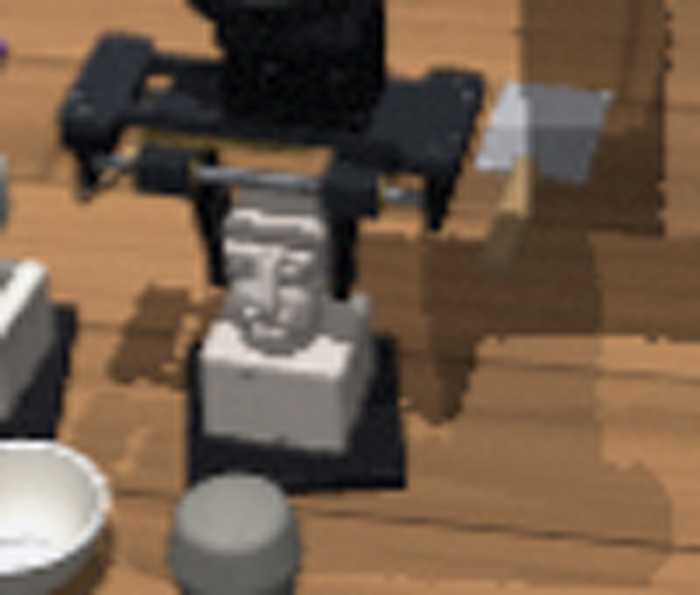

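View pics/t4.png

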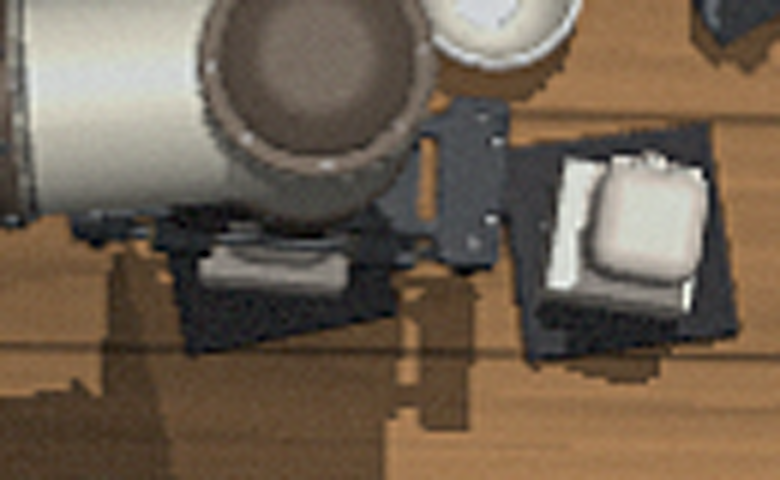

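Emit:
{"op": "servo_tool", "data": {
  "slide": [
    [0,0,-0.02],
    [0,0,-0.01],
    [0,0,0],
    [0,0,0],
    [0,0,0],
    [0,0,0],
    [0,0,0],
    [0,0,0.2],
    [0,0,0.4],
    [0,0,0.5],
    [0,0,0.5],
    [0,0,0.2]
  ],
  "twist": [
    [0,0,0],
    [0,0,0],
    [0,0,0],
    [0,0,0],
    [0,0,0],
    [0,0,0],
    [0,0,0],
    [0,0,0],
    [0,0,0],
    [0,0,0],
    [0,0,0],
    [0,0,0]
  ],
  "gripper": [1,1,1,0.3,0.1,0,0,0,0,0,0,0]
}}

```text
time_s: 8.55
tcp_pos: [0.5882, -0.1078, 0.2008]
ee_rot: [[0.998, -0.058, 0.005], [-0.058, -0.998, -0.0], [0.005, -0.0, -1.0]]
wrist_force: [0.3, 0.0, 0.1]
gripper_width: 0.999
```

Emit:
{"op": "servo_tool", "data": {
  "slide": [
    [-0.02,-0.7,0],
    [-0.02,-0.8,0],
    [-0.02,-0.8,0],
    [-0.02,-0.56,0],
    [0,0,0],
    [0,0,0]
  ],
  "twist": [
    [0,0,-0.2],
    [0,0,-0.2],
    [0,0,-0.2],
    [0,0,0],
    [0,0,0],
    [0,0,0]
  ],
  "gripper": [0,0,0,0,0,0]
}}

```text
time_s: 9.3
tcp_pos: [0.582, -0.279, 0.1974]
ee_rot: [[0.993, -0.121, -0.001], [-0.121, -0.993, 0.001], [-0.001, -0.0, -1.0]]
wrist_force: [0.5, -0.8, -0.3]
gripper_width: 1.002
```

Run:
```python
from h import *
c=r.capture("scene");cv2.imwrite("pics/s5.png",cv2.resize(c["image"][180:250,180:280],None,fx=8,fy=8,interpolation=cv2.INTER_CUBIC))
c=r.capture("top");cv2.imwrite("pics/t5.png",cv2.resize(c["image"][145:210,240:360],None,fx=6.5,fy=6.5,interpolation=cv2.INTER_CUBIC))
s=r.sense();print(s["tcp_pos"],s["ee_rot"])
```

```text
[ 0.58238721 -0.27838656  0.197832  ] [[ 9.92791363e-01 -1.19854858e-01 -3.50722318e-04]
 [-1.19854767e-01 -9.92791399e-01  2.68253190e-04]
 [-3.80345548e-04 -2.24283708e-04 -9.99999903e-01]]
```

View pics/s5.png

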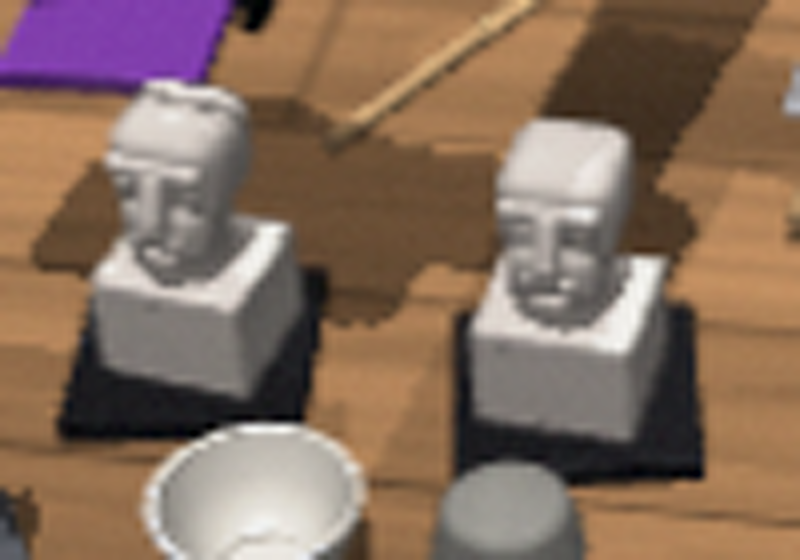

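View pics/t5.png

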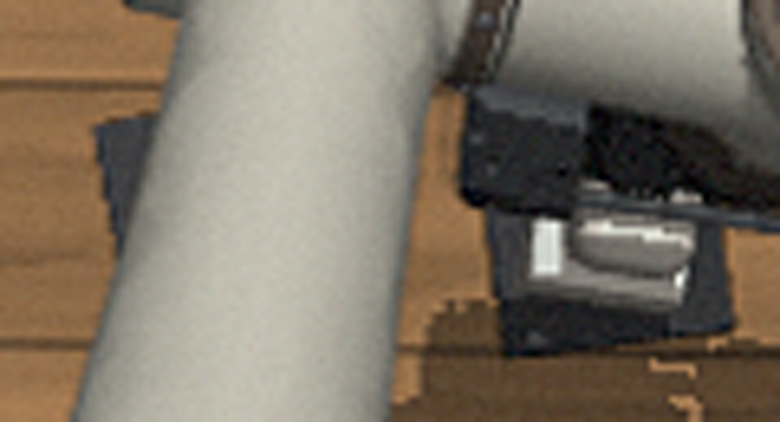

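Emit:
{"op": "servo_tool", "data": {
  "slide": [
    [0,0,-0.5],
    [0,0,-0.5],
    [0,0,-0.4],
    [0,0,-0.2],
    [0,0,-0.17],
    [0,0,0],
    [0,0,0]
  ],
  "twist": [
    [0,0,0],
    [0,0,0],
    [0,0,0],
    [0,0,0],
    [0,0,0],
    [0,0,0],
    [0,0,0]
  ],
  "gripper": [0,0,0,0,0,0,0]
}}

```text
time_s: 10.28
tcp_pos: [0.583, -0.2795, 0.0927]
ee_rot: [[0.993, -0.121, 0.002], [-0.121, -0.993, -0.001], [0.002, 0.0, -1.0]]
wrist_force: [-0.0, 0.3, -0.2]
gripper_width: 1.002
```

Run:
```python
from h import *
c=r.capture("scene");cv2.imwrite("pics/s6.png",cv2.resize(c["image"][150:240,150:280],None,fx=6,fy=6,interpolation=cv2.INTER_CUBIC))
s=r.sense();print(s["tcp_pos"],s["wrist_force"])
```

```text
[ 0.58296731 -0.27956586  0.09277468] [-0.29004331 -0.06639263  0.61335801]
```

View pics/s6.png

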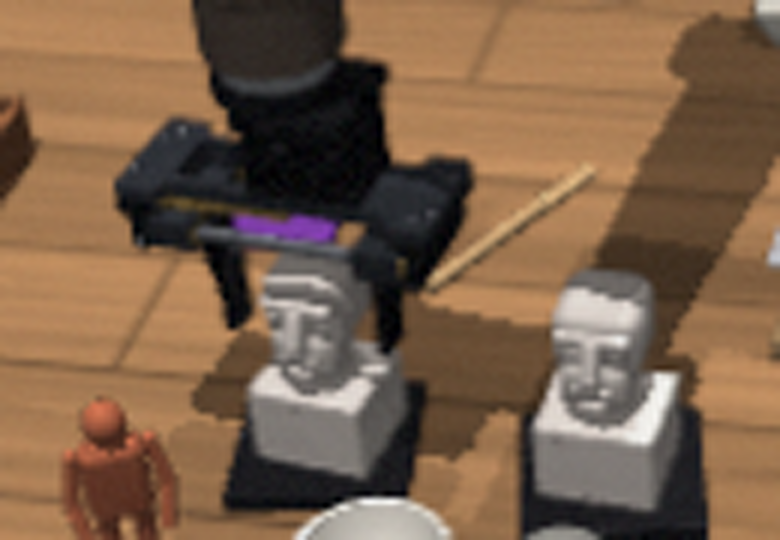

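Emit:
{"op": "servo_tool", "data": {
  "slide": [
    [0,0,-0.02],
    [0,0,0],
    [0,0,0],
    [0,0,0],
    [0,0,0],
    [0,0,0],
    [0,0,0],
    [0,0,0]
  ],
  "twist": [
    [0,0,0],
    [0,0,0],
    [0,0,0],
    [0,0,0],
    [0,0,0],
    [0,0,0],
    [0,0,0],
    [0,0,0]
  ],
  "gripper": [0.3,0.4,1,1,1,1,1,1]
}}

```text
time_s: 11.32
tcp_pos: [0.5824, -0.2795, 0.0906]
ee_rot: [[0.993, -0.121, 0.0], [-0.121, -0.993, -0.0], [0.0, 0.0, -1.0]]
wrist_force: [0.3, -0.2, -0.1]
gripper_width: 0.597
```

Emit:
{"op": "servo_tool", "data": {
  "slide": [
    [0,0,0.1],
    [0,0,0.2],
    [0,0,0.2],
    [0,0,0.1],
    [0,0,0],
    [0,0,0],
    [0,0,0],
    [0,0,0]
  ],
  "twist": [
    [0,0,0],
    [0,0,0],
    [0,0,0],
    [0,0,0],
    [0,0,0],
    [0,0,0],
    [0,0,0],
    [0,0,0]
  ],
  "gripper": [1,1,1,1,1,1,1,1]
}}

```text
time_s: 12.32
tcp_pos: [0.5822, -0.2794, 0.1261]
ee_rot: [[0.993, -0.121, -0.001], [-0.121, -0.993, 0.0], [-0.001, -0.0, -1.0]]
wrist_force: [-0.2, 0.6, -5.1]
gripper_width: 0.601
```

Run:
```python
from h import *
c=r.capture("scene");cv2.imwrite("pics/s7.png",cv2.resize(c["image"][150:240,150:280],None,fx=6,fy=6,interpolation=cv2.INTER_CUBIC))
for i in range(3):
  s=r.sense();print(s["tcp_pos"],s["wrist_force"],s["moment"],s["gripper_width"]*87);r.capture("top")
print(s["ee_rot"])
```

```text
[ 0.58220174 -0.2793812   0.12621849] [-0.43407583  0.30398499 -4.5239552 ] [-0.04979999 -0.05785136 -0.0100268 ] 51.930956292496255
[ 0.5822748  -0.27938455  0.12631932] [-0.30351608  0.31655796 -4.68838417] [ 0.01500824  0.00280075 -0.02241222] 51.84830269090639
[ 0.58230396 -0.27935756  0.12640423] [ 0.29120634 -0.16597711 -4.72566348] [-0.08051961  0.00422574 -0.06507164] 52.045402171796916
[[ 9.92651956e-01 -1.21004258e-01 -2.50529050e-04]
 [-1.21004247e-01 -9.92651988e-01  5.88556365e-05]
 [-2.55809942e-04 -2.81080836e-05 -9.99999967e-01]]
```

View pics/s7.png

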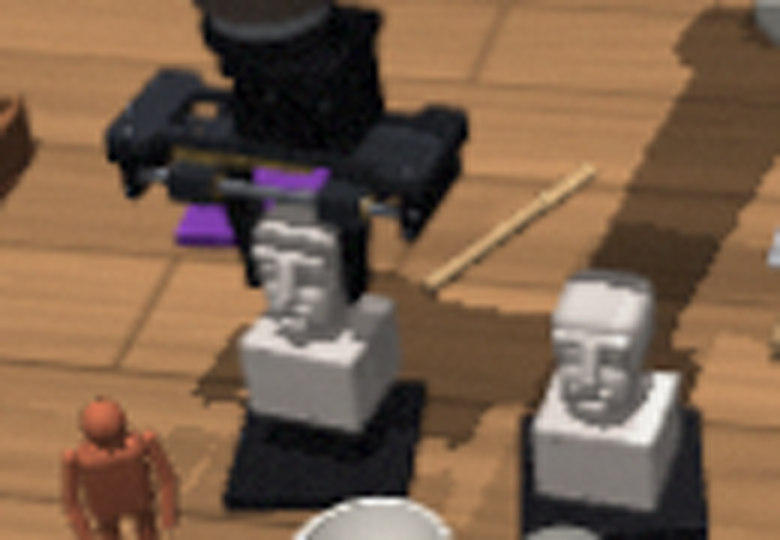

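Emit:
{"op": "servo_tool", "data": {
  "slide": [
    [0,0,0.2],
    [0,0,0.4],
    [0,0,0.5],
    [0,0,0.5],
    [0,0,0.4],
    [0,0,0.2],
    [0,0.2,0],
    [-0.05,0.4,0],
    [-0.05,0.5,0],
    [-0.05,0.5,0],
    [-0.05,0.5,0],
    [-0.05,0.5,0]
  ],
  "twist": [
    [0,0,0],
    [0,0,0],
    [0,0,0],
    [0,0,0],
    [0,0,0],
    [0,0,0],
    [0,0,0.2],
    [0,0,0.4],
    [0,0,0.5],
    [0,0,0.5],
    [0,0,0.5],
    [0,0,0.5]
  ],
  "gripper": [1,1,1,1,1,1,1,1,1,1,1,1]
}}

```text
time_s: 14.02
tcp_pos: [0.5662, -0.1216, 0.257]
ee_rot: [[0.988, 0.153, -0.003], [0.153, -0.988, 0.001], [-0.003, -0.001, -1.0]]
wrist_force: [0.2, -0.0, -4.8]
gripper_width: 0.598
```

Emit:
{"op": "servo_tool", "data": {
  "slide": [
    [-0.05,0.5,0],
    [-0.05,0.5,0],
    [-0.05,0.5,0],
    [-0.05,0.5,0],
    [-0.05,0.5,0],
    [-0.05,0.5,0],
    [-0.05,0.5,0],
    [-0.05,0.5,0],
    [-0.05,0.5,0],
    [-0.03,0.4,0],
    [0,0.2,0],
    [0,0,0]
  ],
  "twist": [
    [0,0,0.6],
    [0,0,0.6],
    [0,0,0.6],
    [0,0,0.6],
    [0,0,0.6],
    [0,0,0.6],
    [0,0,0.6],
    [0,0,0.6],
    [0,0,0.6],
    [0,0,0.6],
    [0,0,0.5],
    [0,0,0.3]
  ],
  "gripper": [1,1,1,1,1,1,1,1,1,1,1,1]
}}

```text
time_s: 15.52
tcp_pos: [0.538, 0.183, 0.2577]
ee_rot: [[0.648, 0.762, -0.002], [0.762, -0.648, -0.001], [-0.002, -0.001, -1.0]]
wrist_force: [0.4, -0.1, -4.5]
gripper_width: 0.596
```

Emit:
{"op": "servo_tool", "data": {
  "slide": [
    [0,0.03,-0.2],
    [0,0,-0.3],
    [0,0,-0.3],
    [0,0,-0.2],
    [0,0,-0.1],
    [0,0,0],
    [0,0,0],
    [0,0,0]
  ],
  "twist": [
    [0,0,0],
    [0,0,0],
    [0,0,0],
    [0,0,0],
    [0,0,0],
    [0,0,0],
    [0,0,0],
    [0,0,0]
  ],
  "gripper": [1,1,1,1,1,1,1,1]
}}

```text
time_s: 16.52
tcp_pos: [0.5388, 0.1846, 0.1932]
ee_rot: [[0.65, 0.76, 0.001], [0.76, -0.65, 0.001], [0.001, 0.0, -1.0]]
wrist_force: [-0.6, 0.2, -4.9]
gripper_width: 0.596
```

Run:
```python
from h import *
c=r.capture("scene");cv2.imwrite("pics/s8.png",c["image"]);cv2.imwrite("pics/s8a.png",cv2.resize(c["image"][130:260,290:430],None,fx=5,fy=5,interpolation=cv2.INTER_CUBIC))
c=r.capture("top");cv2.imwrite("pics/t8.png",c["image"]);cv2.imwrite("pics/t8a.png",cv2.resize(c["image"][100:225,75:210],None,fx=4.8,fy=4.8,interpolation=cv2.INTER_CUBIC))
cv2.imwrite("pics/t8b.png",cv2.resize(c["image"][145:210,240:360],None,fx=6.5,fy=6.5,interpolation=cv2.INTER_CUBIC))
s=r.sense();print(s["tcp_pos"],s["ee_rot"],np.degrees(np.arctan2(s["ee_rot"][1,0],s["ee_rot"][0,0])),s["wrist_force"],s["moment"])
```

```text
[0.53869263 0.18455697 0.19300889] [[ 6.50069517e-01  7.59874342e-01  7.79328867e-04]
 [ 7.59874217e-01 -6.50069932e-01  5.08658690e-04]
 [ 8.93134950e-04  2.61528403e-04 -9.99999567e-01]] 49.45313708991703 [ 0.08153373  0.84459907 -4.52125323] [-0.08502482 -0.04556829 -0.01793499]
```

View pics/s8a.png

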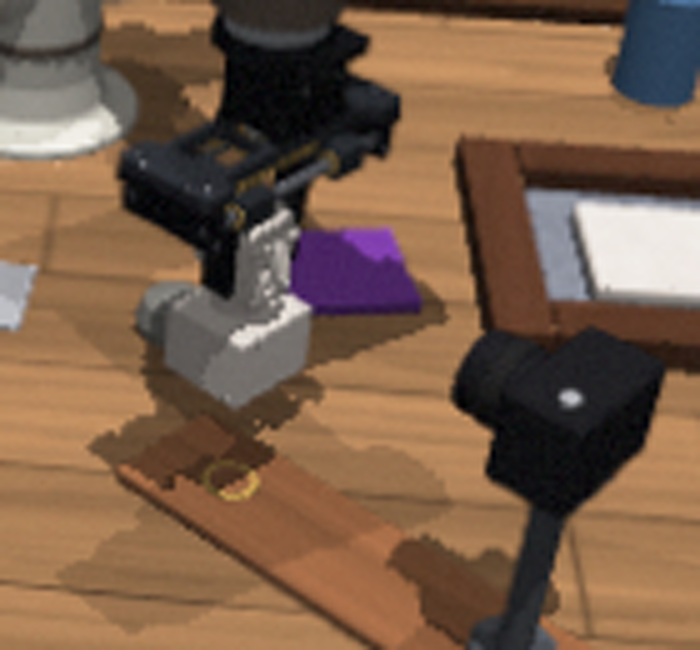

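View pics/t8a.png

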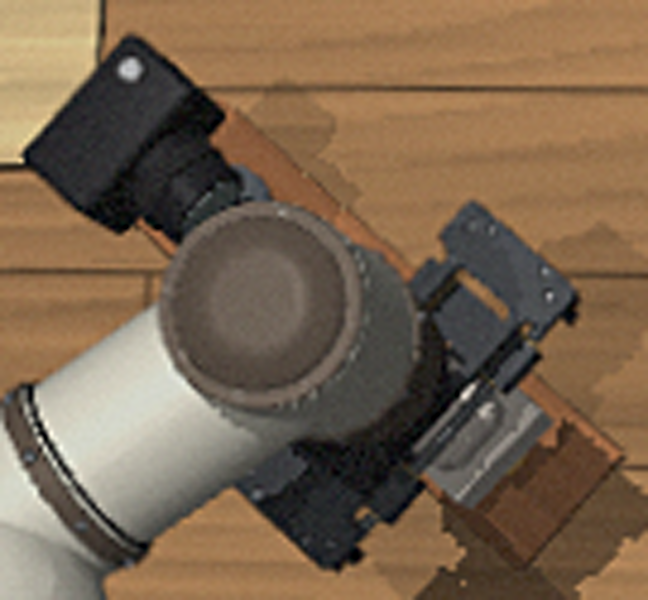

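View pics/t8b.png

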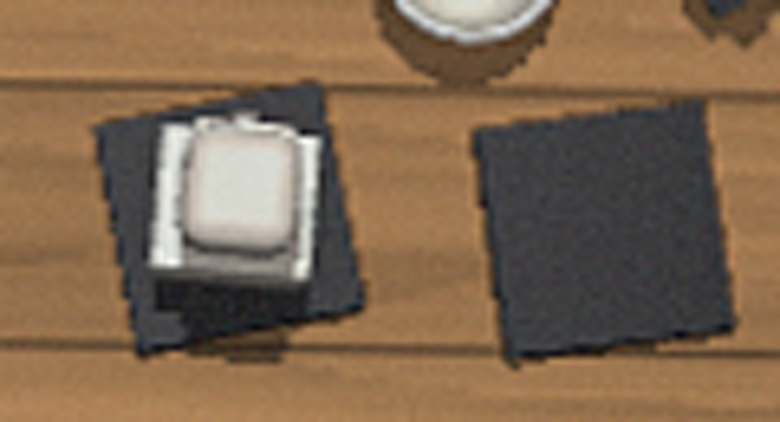

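```bash
cat > m3.py <<'E'
from h import *
sc=lambda u:unc(u,180,180,8); tp=lambda u:unc(u,240,145,6.5); ss=lambda u:unc(u,290,130,5); st=lambda u:unc(u,75,100,4.8)
pl=lambda sx,sy,z:[.032*sx,.035*sy,z]
o=[("scene",[pl(1,-1,.062),pl(1,1,.062),pl(-1,1,.062),pl(1,-1,.012),pl(1,1,.012)],sc([(470,335),(632,357),(667,260),(475,418),(630,441)])),
 ("top",[pl(1,1,.062),pl(-1,1,.062),pl(-1,-1,.062),pl(1,-1,.062)],tp([(165,123),(150,267),(307,280),(322,135)]))]
q,e=fit(o,[.59,-.1,0]);print("light",q,np.degrees(q[2]),e.round(1).tolist())
q,e=fit(o[1:],[.59,-.1,0]);print("light top only",q,np.degrees(q[2]))
bd=lambda sx,sy:[.055*sx,.055*sy,.012]
q,e=fit([("top",[bd(1,1),bd(1,-1),bd(-1,-1),bd(-1,1)],tp([(95,127),(322,83),(365,312),(140,352)]))],[.59,-.1,0]);print("board top only",q)
# held
u=ss([(235,405),(165,358),(307,345),(240,348),(165,305),(311,308)])
ut=st([(548,418),(463,507)])  # top view: rear top corners of plinth
def L(z):return [pl(1,-1,z),pl(-1,-1,z),pl(1,1,z),pl(1,-1,z+.05),pl(-1,-1,z+.05),pl(1,1,z+.05)]
f=lambda P:np.r_[(proj("scene",pose(P,L(P[3])))-u).ravel(),(proj("top",pose(P,[pl(-1,-1,P[3]+.05),pl(-1,1,P[3]+.05)]))-ut).ravel()]
q=least_squares(f,[.54,.187,.87,.112]);print("held",q.x,np.degrees(q.x[2]),q.fun.reshape(-1,2).round(1).tolist())
E
python3 m3.py
```

```text
light [ 0.58716729 -0.10786179 -0.06418328] -3.6774310573835454 [[-0.5, 0.4], [-0.8, 0.3], [-0.9, 0.7], [-0.2, 0.9], [-0.1, 0.8], [-0.6, 0.8], [-0.0, 0.3], [-0.3, 0.1], [-1.0, 0.9]]
light top only [ 0.58873726 -0.10927524 -0.07741233] -4.435399958253561
board top only [ 0.58769657 -0.10855687  0.20144023]
held [0.53433824 0.18004424 0.89582972 0.11878489] 51.32726217409217 [[-0.1, -0.1], [-0.9, 0.7], [-1.5, 2.9], [0.3, -0.9], [0.1, -0.6], [-0.6, -1.6], [-1.6, -0.6], [-0.5, 0.7]]
```

Emit:
{"op": "servo_tool", "data": {
  "slide": [
    [0,0.04,-0.03],
    [0,0,0],
    [0,0,0],
    [0,0,0],
    [0,0,0],
    [0,0,0],
    [0,0,0],
    [0,0,0]
  ],
  "twist": [
    [0,0,0.06],
    [0,0,0],
    [0,0,0],
    [0,0,0],
    [0,0,0],
    [0,0,0],
    [0,0,0],
    [0,0,0]
  ],
  "gripper": [1,1,1,1,1,1,1,1]
}}

```text
time_s: 17.62
tcp_pos: [0.5386, 0.1868, 0.1908]
ee_rot: [[0.645, 0.764, 0.0], [0.764, -0.645, 0.0], [0.0, 0.0, -1.0]]
wrist_force: [0.3, -0.2, -4.4]
gripper_width: 0.6
```

Run:
```python
from h import *
c=r.capture("scene");cv2.imwrite("pics/s9.png",c["image"]);cv2.imwrite("pics/s9a.png",cv2.resize(c["image"][160:220,310:370],None,fx=10,fy=10,interpolation=cv2.INTER_CUBIC))
c=r.capture("top");cv2.imwrite("pics/t9a.png",cv2.resize(c["image"][170:220,155:205],None,fx=12,fy=12,interpolation=cv2.INTER_CUBIC))
s=r.sense();print(s["tcp_pos"],np.degrees(np.arctan2(s["ee_rot"][1,0],s["ee_rot"][0,0])),s["joint_velocities"],s["time_s"])
```

```text
[0.53854644 0.1868033  0.19077142] 49.80851685201257 [ 0.02301945  0.1010704  -0.04657889  0.01343979 -0.05611263  0.06001638] 17.725
```

View pics/s9a.png

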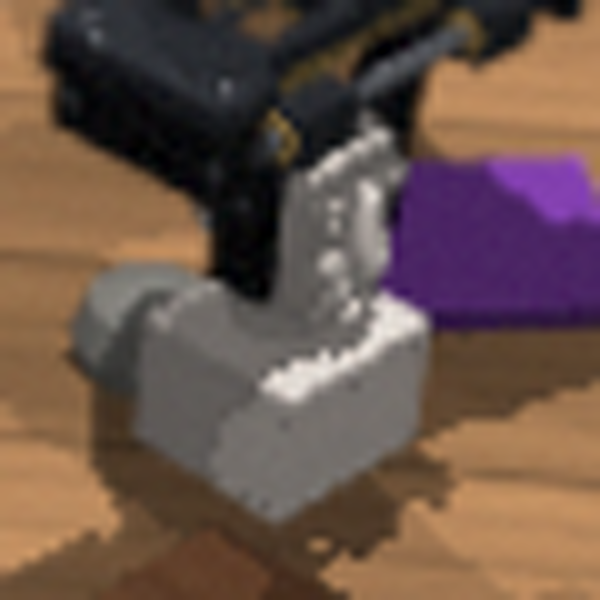

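View pics/t9a.png

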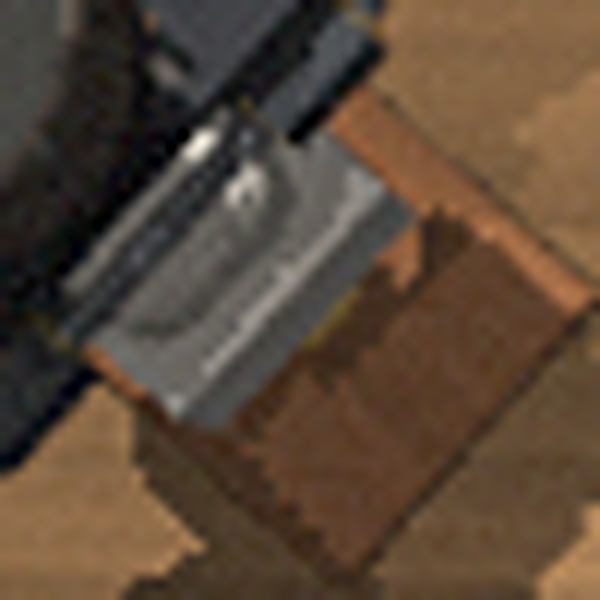

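```bash
cat > m4.py <<'E'
from h import *
ss=lambda u:unc(u,310,160,10); st=lambda u:unc(u,155,170,12)
pl=lambda sx,sy,z:[.032*sx,.035*sy,z]
u=ss([(277,523),(135,435),(418,440),(285,403),(150,320),(432,322)]);ut=st([(385,185),(178,415),(415,215),(208,430)])
L=lambda z:[pl(1,-1,z),pl(-1,-1,z),pl(1,1,z),pl(1,-1,z+.05),pl(-1,-1,z+.05),pl(1,1,z+.05)]
T=lambda z:[pl(-1,-1,z+.05),pl(-1,1,z+.05),pl(-1,-1,z),pl(-1,1,z)]
f=lambda P:np.r_[(proj("scene",pose(P,L(P[3])))-u).ravel(),(proj("top",pose(P,T(P[3])))-ut).ravel()]
q=least_squares(f,[.54,.187,.87,.112]);print("held",q.x,np.degrees(q.x[2]),q.fun.reshape(-1,2).round(1).tolist())
g=lambda P:f(np.r_[P,.112]);q=least_squares(g,[.54,.187,.87]);print(q.x,np.degrees(q.x[2]),q.fun.reshape(-1,2).round(1).tolist())
e=f([.5385,.187,np.radians(49.8),.112]).reshape(-1,2);print(e.round(1).tolist())
E
python3 m4.py
```

```text
held [0.53925213 0.18409447 0.85431753 0.1159068 ] 48.94878908039899 [[-0.2, 0.3], [-0.3, 0.2], [-0.6, -0.0], [0.4, 0.2], [-0.8, -0.3], [-0.3, -0.2], [-0.6, 0.1], [-0.8, 0.1], [-0.3, -0.3], [0.2, 0.2]]
[0.53791203 0.18452983 0.86303213] 49.44809852340452 [[-0.1, 1.0], [-0.2, 0.9], [-0.6, 0.6], [0.6, 0.9], [-0.7, 0.5], [-0.3, 0.5], [-0.6, 0.6], [-0.5, 0.7], [-0.2, 0.2], [0.5, 0.7]]
[[0.8, 1.2], [0.5, 1.2], [0.1, 0.7], [1.4, 1.1], [0.1, 0.7], [0.4, 0.6], [-1.5, 0.3], [-1.3, 0.5], [-1.1, -0.2], [-0.3, 0.5]]
```

Emit:
{"op": "servo_tool", "data": {
  "slide": [
    [0.01,0.02,0],
    [0,0,0],
    [0,0,0],
    [0,0,0],
    [0,0,0],
    [0,0,0],
    [0,0,0],
    [0,0,0]
  ],
  "twist": [
    [0,0,0],
    [0,0,0],
    [0,0,0],
    [0,0,0],
    [0,0,0],
    [0,0,0],
    [0,0,0],
    [0,0,0]
  ],
  "gripper": [1,1,1,1,1,1,1,1]
}}

```text
time_s: 18.73
tcp_pos: [0.5391, 0.188, 0.1907]
ee_rot: [[0.645, 0.764, -0.0], [0.764, -0.645, -0.0], [-0.0, 0.0, -1.0]]
wrist_force: [-0.6, -0.3, -3.9]
gripper_width: 0.598
```

Run:
```python
from h import *
c=r.capture("scene");cv2.imwrite("pics/s10.png",cv2.resize(c["image"],(800,600)))
s=r.sense();print(s["tcp_pos"],s["ee_rot"],s["joint_velocities"],s["gripper_width"],s["wrist_force"],s["time_s"])
```

```text
[0.53912579 0.18800551 0.19077156] [[ 6.45329181e-01  7.63904606e-01  3.74880410e-06]
 [ 7.63904606e-01 -6.45329181e-01  6.52283298e-06]
 [ 7.40203484e-06 -1.34564575e-06 -1.00000000e+00]] [ 0.01553631  0.02405171 -0.00982751 -0.02596884 -0.10046979 -0.00522257] 0.5984077896349622 [-0.78707302 -0.50148203 -5.06994818] 18.775
```

View pics/s10.png

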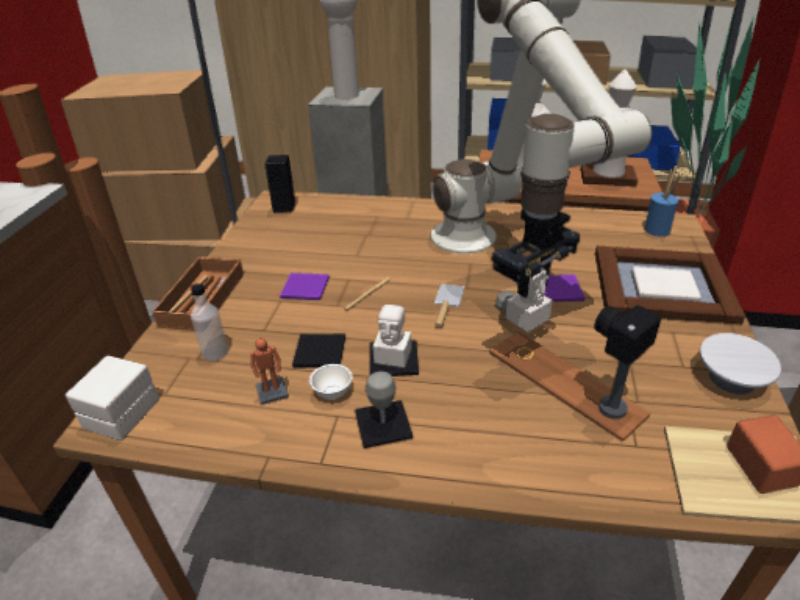

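The heavy bust is held over the ring at about px (527,305), facing the lens at (605,322). The light bust stands upright on its board at (393,340), and the bystanders haven't moved.

Run:
```python
from h import *
print(r.finish_job())
```

```text
the job is handed in; nothing more can be done
None
```

I lifted both busts, and the one at y ≈ -0.28 is the heavier. It is now held still over the brass ring, upright and facing the lens. I handed the job in at about 19 s; it returned no verdict.

- **Weighing:** the wrist force was about 2.3 N for the bust at y ≈ -0.10 and about 4.7 N for the other, which is a clear difference. I can't say which is bust a and which is bust b, because the pictures don't show it.
- **Lighter bust:** it started about 12 mm off its board's centre, so I set it down again on the middle. A fit to the pictures puts it within about 1 mm of the centre, and it stands upright.
- **Held bust position:** the gripper is at (0.539, 0.188), against a viewing spot measured at (0.5387, 0.1875). From the grip height, the head's centre is at about 0.210 m.
- **Held bust direction:** it is turned to 49.8°, the same as the measured direction of the lens, and the tool points straight down.
- **Disagreement:** the last picture fit placed the held bust about 3 mm from the spot, mostly short in y and about 2 mm along its facing direction. With the height left free, that fit also put it about 4 mm higher than the robot's readings did. This is only a little more than the 2 mm calibration error. I moved it about 1.3 mm forward as a compromise and did not repeat the fit.
- **Other objects:** none of the bystanders looked moved in the last picture.

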